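# Blow off a chased copper relief at the bench air gun

## Robot

A 6-joint arm with a two-finger parallel gripper is mounted at the origin on the work surface. World frame = base frame: x ahead of the robot, y to its left, z up, the work surface at z = 0. Lengths are in m, angles in rad, forces in N, time in s.
With the tool pointing down it reaches from about 0.35 to 1 m from the base axis. Payload 7.1 kg.
Tool frame: the origin (TCP) lies midway between the tips of the shut fingers; the grasp point (between the pads) lies 19 mm behind it; z points along the fingers, y is the line along which they close (so a half turn about z gives the same grasp; the last joint's range is limited). The gripper opens to 85 mm and grips with 20 to 120 N. Pads are 22 mm wide; open, the fingers measure 114 mm over their backs; the gripper's body (76 mm by 85 mm) begins 54 mm behind the grasp point. The pads swing forward as they close: fully open they stand 13 mm farther back than shut.
Start: joints at [-1.326, 0.423, 1.63, -0, 1.089, -0.019], TCP at [0.163, -0.603, 0.231] pointing down, gripper open.
Joint ranges: [-3, 3], [-0.9, 2.11], [0.09, 2.58], [-1.31, 4.45], [0.11, 2.69], [-2.54, 2.54]. Speed limits (rad/s): [2.39, 2.39, 3.01, 3.14, 3.14, 3.14].

## Interface

Orientations are given as a unit quaternion [x, y, z, w].
In Python, from rig import state, read_camera, camera_params, close_job gives the robot as it stands.
- The arm moves only by the tool servo_tool, never from a script. Its argument "increments" is a list of rows, each a list of 7 numbers: the opening, from 0 (shut) to 1 (fully open), then the shift along the tool's x, y, z in mm, then the turn, a rotation vector about the tool's x, y, z in rad. A call has 1 to 20 rows; each row is the pose to reach, as a shift and turn from the pose commanded when the call began, along the tool's axes at that moment; what a row does not reach only later rows make up. A row lasts 1/10 s, in which the tool goes at most 50 mm and 8.59 degrees, less where a joint would pass 70% of its speed; a pose out of reach is approached as far as the arm can. A call with a gripper value outside its range is refused whole. The fingers move at their own pace and stop on an object; the grip force is fixed at half the most. Time passes only in rows, so rows that repeat a pose let the fingers close. It gives the time, the measured TCP pose, the force, the opening and the grip force at its end, in the units of the state.
- state(): the state, without advancing time (a new reading comes with each control period).
- read_camera(name): name is "scene" or "top" or "wrist"; returns (picture, depth): 480x640x3 uint8, red, green, blue; 480x640 float32, m along the optical axis (not along the pixel's ray), 0 where there is no reading.
- camera_params(name): a dict with "vfov" (degrees; the focal length in pixels is half the picture's height over the tangent of half this angle, whatever the lens; pixels are square), "cx", "cy" (the principal point, pixels), "pose" (4x4, takes a point from camera to world coordinates). Camera axes: x right, y down, z forward; pixel columns grow to the right and rows downward; lengths in m; the calibration is good to about 2 mm. A picture is of the moment at which its call begins: read the wrist's pose just before it. camera_params takes no time and is no camera call; for the wrist camera it gives the pose at the moment of the call.
- close_job(): hands the job in; it is judged then, once.
The state is a dict: "time_s": time; "joints": joint angles; "joint_velocities": joint speeds; "joint_torque": joint torques, N m; "position": TCP position; "eef_rot": TCP orientation; "ft_force": force on the tool from outside, world axes, zero at the start; "wrist_torque": the same for the moment, N m; "grip_width": finger opening in m; "gripper_force": force on a finger pad.
Only numpy, scipy, OpenCV 4.12 (cv2) and the standard library are available. Lean on these libraries where they do the work, as an engineer would, in place of code of your own. Each camera call takes 0.05 s, during which the arm holds its last target. There are 200 camera calls.

## Task

Get the framed copper relief ready and blow it off: turn the regulator's knob clockwise until its pointer stands at the mark on the index ring, and bring the wooden frame flat and snug against both stops under the nozzle, its long sides along the long stop. Only when both are so, squeeze the air gun's trigger fully home, keep it there for about a second and let it spring right back. Leave the other things on the bench where they are.

Things in the scene. Friction and masses are not known exactly. Their poses are not given: they have to be found in the camera images.
- station: Blow-off station fixed to the bench (mm). Origin: on the bench, where the frame's centre lies when home. In its axes the long stop (aluminium bar 190 long, 22 high) has its inner face at x=+65, the short stop (142 long, 22 high) at y=+90. Behind the short stop a pillar (foot y=112..192, x=+-45) carries an air gun fixed upside down
- grip_top (a point): Top of the gun's fixed black grip, station axes (mm): grip 32 (x) by 30 (y), upright at y=162..192, z=135..245. Gun body 34 dia along y at height 130, y=125..220; a bent nozzle 12 dia reaches from it over the home place to y=+44, z=100. The trigger stands on the -y side of the grip
- trigger (a joint): Angle of the sprung trigger, rad: 0 at rest, 0.30 hard against the grip (0.25 or more is full). Steel lever 22 wide (x), 10 thick, 88 mm long, hinged at its lower end along station x at y=150, z=150 mm; at rest it leans 0.25 rad to -y, its free top end at y=128, z=235. Squeezing swings it to +y; at the top about 4 N starts it, 10 N brings it home
- trigger_pad (a point): Middle of the trigger's front (-y) face, 70 mm up the lever from its hinge: the place to press; it moves with the trigger
- regulator: Pressure regulator fixed to the bench: grey box 100 x 100 x 52 mm with a white dial and a ring on top and a knob at its centre. Origin under its centre. Brass stubs at +x and -x reach to 80 mm from the centre, at height 26 mm
- pressure_knob (a joint): Angle of the regulator's knob, rad, grows clockwise seen from above, 0 to 2.9. The knob is a black bar 54 long, 14 wide, 28 tall (from 66 to 94 mm above the bench), turning about its middle; at 0 it points along the regulator's +x
- knob_grip (a point): On the knob's axis, at mid height of its bar (82 mm above the bench); its x axis runs along the bar to the pointer end
- knob_pointer (a point): Pointer of the knob: a small black finger sticking out at one end of the bar, 34 mm from the knob's axis
- index_mark (a point): Where the pointer must come: the dark raised block on the index ring marks this direction; this point lies 34 mm from the knob's axis, like the pointer. The ring does not move
- frame: Wooden frame holding a copper relief: 130 (x) x 180 (y) x 45 mm high, loose, 0.6 kg. Its rim is a wall 15 mm thick all round, standing 22 mm above the copper inside (copper at height 23 mm). Origin: centre of its underside. Either way round will do
- mandrel: Tapering steel mandrel standing upright: 56 mm dia at the foot, 20 at the top, 152 high. Origin: centre of its foot. Leave it alone
- jar: Amber glass jar, 60 mm dia, 65 high, standing. Origin: centre of its underside. Leave it alone
- punch_pot: Dark steel pot of punches, 80 mm dia, 75 high, punches to 115 mm. Origin: centre of its underside. Leave it alone
- hammer: Hammer, 260 mm long, lying along its x axis. Leave it alone
- ear_defenders: Yellow ear defenders, 170 wide (y), 150 long, 76 high, origin between the cups. Leave them alone
- flat_bar: Flat steel bar, 30 (x) x 300 (y) x 18 mm, lying. Origin: centre of its underside. Leave it alone

How it is judged:
On the way, in this order (a step that is already met when the one before it is completed fails the run):
1. knob at the mark and frame home against both stops, trigger still at rest (x of frame in the frame of station between -0.006 and 0.005 m and y of frame in the frame of station between -0.006 and 0.005 m and angle between the x axis of frame and the x axis of station, either way round below 0.05 rad and angle between frame's own z axis and vertical below 0.05 rad and height (world z) of frame below 0.006 m and horizontal distance between knob_pointer and index_mark below 0.0045 m and value of joint trigger below 0.05 rad), for 0.2 s.
2. trigger fully squeezed and kept there (x of frame in the frame of station between -0.006 and 0.005 m and y of frame in the frame of station between -0.006 and 0.005 m and angle between the x axis of frame and the x axis of station, either way round below 0.05 rad and angle between frame's own z axis and vertical below 0.05 rad and height (world z) of frame below 0.006 m and horizontal distance between knob_pointer and index_mark below 0.0045 m and value of joint trigger above 0.25 rad), for 0.6 s.
3. trigger let go and sprung back (value of joint trigger below 0.05 rad), for 0.1 s.
At the end, for the whole second after the job is handed in: The knob's pointer within 4.5 mm of the mark's point; the frame flat on the bench, at rest, within 6 mm of both stops and within 0.05 rad of parallel to them; the trigger sprung back (below 0.05 rad) (all of step 1 and linear speed of frame below 0.01 m/s); the robot touches nothing.
It fails at once if the trigger is pulled (over 0.10 rad) before the knob is at the mark and the frame is home (value of joint trigger above 0.1 rad and not (x of frame in the frame of station between -0.006 and 0.005 m and y of frame in the frame of station between -0.006 and 0.005 m and angle between the x axis of frame and the x axis of station, either way round below 0.05 rad and angle between frame's own z axis and vertical below 0.05 rad and height (world z) of frame below 0.006 m and horizontal distance between knob_pointer and index_mark below 0.0045 m)).
It fails at once if another thing on the bench is shifted by more than 30 mm or knocked over (distance of any of mandrel, jar, punch_pot, hammer, ear_defenders, flat_bar from where it was at the start of the episode above 0.03 m or angle between any of mandrel, jar, punch_pot's own z axis and vertical above 0.4 rad).
It also fails if it takes over 72 s, if anything falls off the work surface, if the arm or the gripper's body presses on something with over 40 N, if the wrist force passes 120 N, or if a joint passes its speed limit or range.

## Working session

There is one attempt and no reset: what is moved stays moved. The work goes in short steps, Python scripts to look and compute and a tool call to move; the robot and the scene stay as the last step left them, time stands still between calls to the robot, and variables do not carry over. Pictures are saved under pics/ and viewed, at most 10 in all, crops included, and the job is handed in when it is done.

Besides the shell and the picture viewer there is one more tool, called after ">>>" by a JSON object that holds its "method" and its "body". servo_tool: Moves the arm, as the interface text tells. Its arguments: {"type":"object","properties":{"increments":{"type":"array","items":{"type":"array","items":{"type":"number"}}}},"required":["increments"]}

```bash
mkdir -p pics
cat > h.py <<'E'
import numpy as np,cv2
from rig import state,read_camera,camera_params,close_job
def cam(n):
    p=camera_params(n); im,d=read_camera(n); return p,im,d
def ray(p,u,v):
    f=240/np.tan(np.radians(p['vfov'])/2); T=np.array(p['pose'])
    u=np.asarray(u,float);v=np.asarray(v,float)
    return T[:3,3],np.stack([(u-p['cx'])/f,(v-p['cy'])/f,np.ones_like(u)],-1)@T[:3,:3].T
def onz(p,u,v,z):
    o,r=ray(p,u,v); return o+r*((z-o[2])/r[...,2])[...,None]
def cloud(p,d):
    v,u=np.mgrid[:480,:640]; o,r=ray(p,u,v); return o+r*d[...,None]
def proj(p,X):
    T=np.array(p['pose']);f=240/np.tan(np.radians(p['vfov'])/2)
    c=(np.atleast_2d(X)-T[:3,3])@T[:3,:3]; return np.c_[c[:,0]/c[:,2]*f+p['cx'],c[:,1]/c[:,2]*f+p['cy']]
E
python3 - <<'E'
from h import *
import pickle
D={}
for n in('top','scene'):
    D[n]=cam(n); cv2.imwrite(f'pics/{n}.png',D[n][1][...,::-1]); print(n,D[n][0])
pickle.dump(D,open('d.pkl','wb'))
s=state();print(s['time_s'],s['position'],s['eef_rot'])
E
```

```text
top {'vfov': 57.633362081886055, 'cx': 326.83095874828524, 'cy': 235.05231711061876, 'pose': array([[ 2.32310846e-02, -9.88893180e-01,  1.46801209e-01,
         3.72682430e-01],
       [-9.99720332e-01, -2.36288669e-02, -9.66188861e-04,
         9.87856261e-02],
       [ 4.42420380e-03, -1.46737708e-01, -9.89165543e-01,
         1.13123079e+00],
       [ 0.00000000e+00,  0.00000000e+00,  0.00000000e+00,
         1.00000000e+00]])}
scene {'vfov': 45.58867237668334, 'cx': 324.2475420293813, 'cy': 225.84117856766548, 'pose': array([[-0.77797071,  0.38688369, -0.49505816,  1.12660064],
       [ 0.62808024,  0.49974095, -0.5964681 ,  0.84850496],
       [ 0.01663706, -0.77497096, -0.63177782,  0.93537168],
       [ 0.        ,  0.        ,  0.        ,  1.        ]])}
0.1 [ 0.16287209 -0.60289256  0.23060196] [ 9.91316391e-01  1.31496443e-01 -7.58979011e-05 -7.02173481e-04]
```

View pics/top.png

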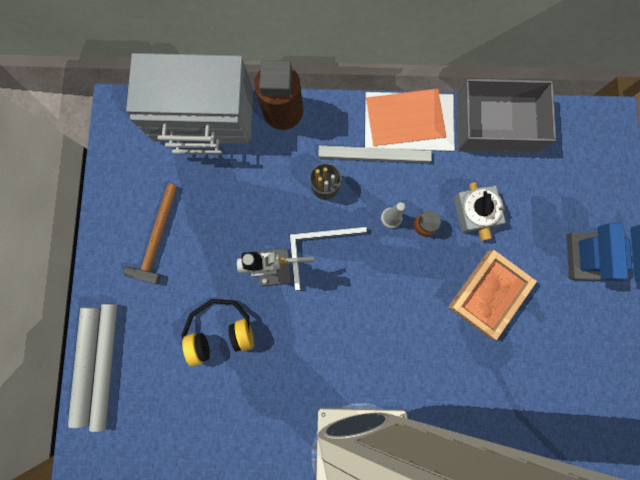

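View pics/scene.png

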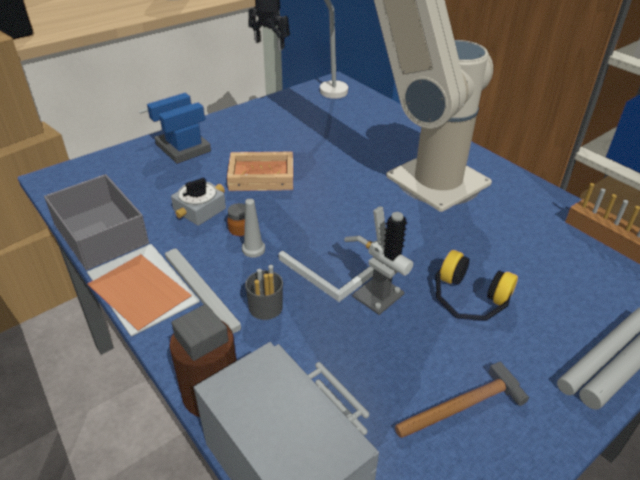

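The top view shows the station corner at about (296,238), with the long stop reaching to (367,230). The frame is at (495,292), turned about 40°, and the regulator is at (481,208). The mandrel and jar are at (392,215) and (427,224), between the frame and the station at larger x.

Run:
```python
from h import *
import pickle
D=pickle.load(open('d.pkl','rb'))
p,im,d=D['top']; C=cloud(p,d); z=C[...,2]
v,u=np.mgrid[:480,:640]
def box(a,b,c,e): m=np.zeros((480,640),bool); m[b:e,a:c]=1; return m
print('bench z',np.median(z[300:340,380:420]))
# frame
m=box(430,240,555,350)&(z>.034)&(z<.06)
k=np.array(onz(p,u[m],v[m],.045))[:,:2]
print('frame',m.sum(),np.median(z[m]),cv2.minAreaRect((k*1000).astype(np.float32)))
m2=box(430,240,555,350)&(z>.012)&(z<.06)
# stops
for nm,b in(('long',box(303,222,375,246)),('short',box(286,246,304,256)),('short2',box(286,266,304,295)),('stopall',box(286,222,375,295))):
    m=b&(z>.014)&(z<.028); k=onz(p,u[m],v[m],.022)[:,:2]*1000
    print(nm,m.sum(),cv2.minAreaRect(k.astype(np.float32)),k.min(0),k.max(0))
# regulator
m=box(440,170,520,250)&(z>.044)&(z<.075); k=C[m][:,:2]*1000
print('reg',m.sum(),np.median(z[m]),cv2.minAreaRect(k.astype(np.float32)))
m=box(440,170,520,250)&(z>.085)&(z<.105); k=onz(p,u[m],v[m],.094)[:,:2]*1000
print('knob',m.sum(),cv2.minAreaRect(k.astype(np.float32)))
for nm,b,lo in(('mandrel',box(375,195,412,232),.03),('jar',box(412,205,445,240),.05)):
    m=b&(z>lo); print(nm,C[m].min(0),C[m].max(0))
a=im[175:245,445:520]; b=im[220:300,225:375]
cv2.imwrite('pics/a.png',np.hstack([cv2.resize(a,(400,373),interpolation=2),cv2.resize(b,(400,373),interpolation=2)])[...,::-1])
```

```text
bench z -9.52728062694197e-05
frame 1590 0.04438680725582189 ((396.0659484863281, -317.7532653808594), (132.6354522705078, 181.2212371826172), 54.06220245361328)
long 317 ((543.3573608398438, 79.260009765625), (13.469330787658691, 161.39535522460938), 7.151209354400635) [ 5.28192767e+02 -3.38497995e-01] [558.0249812  159.01219453]
short 50 ((495.25909423828125, 186.92745971679688), (23.136009216308594, 22.961942672729492), 1.3570334911346436) [483.4224333  175.17573674] [507.02970184 198.1312346 ]
short2 124 ((425.6889343261719, 182.159912109375), (62.764190673828125, 28.766279220581055), 7.606477737426758) [395.29984691 164.7155182 ] [455.95322409 199.26818919]
stopall 608 ((516.5560913085938, 123.39100646972656), (120.16049194335938, 238.90737915039062), 42.17909240722656) [ 3.95299847e+02 -3.38497995e-01] [558.0249812  199.26818919]
reg 1393 0.05560426196428292 ((606.0543823242188, -260.2308349609375), (100.22998809814453, 166.0544891357422), 12.120871543884277)
knob 136 ((611.1443481445312, -290.0758056640625), (14.653435707092285, 53.05845642089844), 88.30023956298828)
mandrel [ 0.37268243 -0.08468294  0.03027783] [0.60069511 0.09878563 1.13123079]
jar [ 0.37268243 -0.18361344  0.05075148] [0.59805012 0.09878563 1.13123079]
```

View pics/a.png

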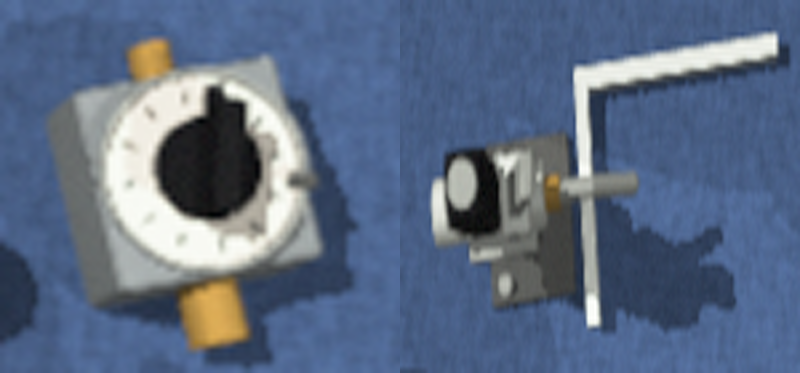

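>>> {"method": "servo_tool", "body": {"increments": [[0.5, 514, -186, -60, 0, 0, -2.845], [0.5, 514, -186, -60, 0, 0, -2.845], [0.5, 514, -186, -60, 0, 0, -2.845], [0.5, 514, -186, -60, 0, 0, -2.845], [0.5, 514, -186, -60, 0, 0, -2.845], [0.5, 514, -186, -60, 0, 0, -2.845], [0.5, 514, -186, -60, 0, 0, -2.845], [0.5, 514, -186, -60, 0, 0, -2.845], [0.5, 514, -186, -60, 0, 0, -2.845], [0.5, 514, -186, -60, 0, 0, -2.845], [0.5, 514, -186, -60, 0, 0, -2.845], [0.5, 514, -186, -60, 0, 0, -2.845], [0.5, 514, -186, -60, 0, 0, -2.845], [0.5, 514, -186, -60, 0, 0, -2.845], [0.5, 514, -186, -60, 0, 0, -2.845], [0.5, 514, -186, -60, 0, 0, -2.845], [0.5, 514, -186, -60, 0, 0, -2.845], [0.5, 514, -186, -60, 0, 0, -2.845], [0.5, 514, -186, -60, 0, 0, -2.845], [0.5, 514, -186, -60, 0, 0, -2.845]]}}

```text
time_s: 2.1
position: [0.6105, -0.2896, 0.2908]
eef_rot: [0.016, 1.0, 0.0, -0.0]
ft_force: [0.2, -0.5, -0.4]
grip_width: 0.0425
gripper_force: 0.0
```

Run:
```python
from h import *
s=state();print(s['time_s'],s['joints'],s['position'],s['eef_rot'],s['grip_width'])
p,im,d=cam('wrist'); cv2.imwrite('pics/w1.png',im[...,::-1])
C=cloud(p,d);np.savez('w1.npz',im=im,C=C)
import pickle;pickle.dump((p,im,d),open('w1.pkl','wb'))
```

```text
2.1 [-4.60587195e-01  4.43471860e-01  1.45456807e+00  8.67936933e-06
  1.24453433e+00 -1.99987812e+00] [ 0.61046439 -0.28961331  0.29077939] [ 1.57534382e-02  9.99875786e-01  2.14906860e-04 -4.41270544e-04] 0.04249689164579041
```

View pics/w1.png

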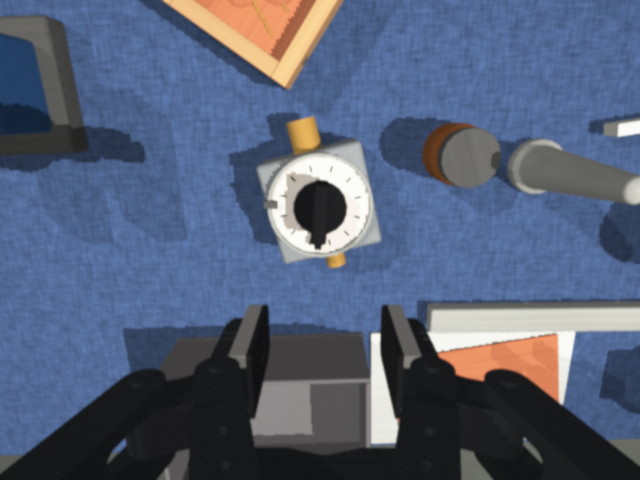

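The wrist view shows the hub at about (320,208), the pointer tip at (318,247) and the index block at (271,205).

Run:
```python
from h import *
import pickle
p,im,d=pickle.load(open('w1.pkl','rb')); C=cloud(p,d); z=C[...,2]
g=im.astype(int).sum(2)
v,u=np.mgrid[:480,:640]
R=(u>240)&(u<400)&(v>140)&(v<275)
print('heights', [ (c,round(float(z[c[1],c[0]]),4)) for c in ((271,205),(275,205),(318,245),(318,235),(320,200),(340,210),(350,225),(366,205))])
m=R&(z>.088)&(z<.1); k=onz(p,u[m],v[m],.094)[:,:2]*1000
print('bar',m.sum(),np.median(z[m]),cv2.minAreaRect(k.astype(np.float32)))
# dial/ring circle: white
w=R&(im.min(2)>150); k=np.c_[u[w],v[w]].astype(np.float32)
c,r=cv2.minEnclosingCircle(k); print('dial px',c,r,np.median(z[w]))
zz=np.median(z[w]); print('centre',onz(p,c[0],c[1],zz), 'radius', r*np.linalg.norm(onz(p,c[0]+1,c[1],zz)-onz(p,c[0],c[1],zz)))
# regulator box side/mark
b=(u>262)&(u<280)&(v>195)&(v<215); print(z[198:213,264:280].round(3)[::2,::2]); print(g[198:213,262:282:2])
```

```text
heights [((271, 205), 0.0628), ((275, 205), 0.0624), ((318, 245), 0.0687), ((318, 235), 0.0935), ((320, 200), 0.0939), ((340, 210), 0.0695), ((350, 225), 0.0568), ((366, 205), 0.057)]
bar 998 0.09418635767579969 ((613.2854614257812, -292.6336975097656), (13.86806869506836, 54.212982177734375), 84.46082305908203)
dial px (320.4522399902344, 201.5104522705078) 69.52207946777344 0.05639659178418016
centre [ 0.61029061 -0.29202637  0.05639659] radius 0.06501713420911062
[[ 0.001  0.052  0.059  0.059  0.058  0.058  0.056  0.058]
 [ 0.063  0.062  0.06   0.06   0.06   0.059  0.059  0.056]
 [ 0.063  0.063  0.063  0.063  0.063  0.063  0.063  0.057]
 [ 0.062  0.063  0.062  0.062  0.062  0.062  0.061  0.056]
 [ 0.062  0.062  0.062  0.064  0.063  0.062  0.062  0.056]
 [ 0.001  0.001  0.058  0.059  0.062  0.063  0.063  0.058]
 [ 0.001 -0.     0.059  0.06   0.056  0.056  0.057  0.058]
 [ 0.001  0.001  0.059  0.06   0.057  0.056  0.057  0.056]]
[[238 267 336 530 588 675 729 749 752 749]
 [238 248 309 501 544 589 691 736 749 752]
 [233 244 276 417 434 429 550 657 741 752]
 [231 265 283 339 340 319 373 474 727 752]
 [235 300 313 323 321 310 309 385 714 749]
 [239 310 331 331 332 325 328 376 698 742]
 [236 310 334 332 332 333 332 380 689 732]
 [229 311 331 336 334 330 334 381 687 728]
 [227 309 330 335 337 342 340 386 687 726]
 [233 298 329 361 365 387 380 422 689 727]
 [228 274 307 424 444 500 504 530 702 727]
 [222 230 281 490 527 623 658 661 719 730]
 [214 207 254 530 572 682 724 721 729 734]
 [211 206 247 534 591 690 742 742 741 739]
 [213 206 241 512 594 682 746 750 748 746]]
```

Run:
```python
from h import *
import pickle
p,im,d=pickle.load(open('w1.pkl','rb'))
c=np.array([.6133,-.2926])
for px in((269.5,205.5),(270.5,204.5)):
    q=onz(p,*px,.063)[:2]; print('mark',q,np.linalg.norm(q-c),np.degrees(np.arctan2(*(q-c)[::-1])))
q=onz(p,318,246,.07)[:2];print('ptr',q,np.linalg.norm(q-c),np.degrees(np.arctan2(*(q-c)[::-1])))
```

```text
mark [ 0.61117091 -0.33898162] 0.046430462752656214 -92.62825000795348
mark [ 0.61026517 -0.33799397] 0.045495304524129275 -93.82484406732665
ptr [ 0.64952992 -0.29557505] 0.036351866375681205 -4.694350225423639
```

>>> {"method": "servo_tool", "body": {"increments": [[0.5, -2.9, -2.9, 100, 0, 0, 0.065], [0.5, -2.9, -2.9, 100, 0, 0, 0.065], [0.5, -2.9, -2.9, 150, 0, 0, 0.065], [0.5, -2.9, -2.9, 180, 0, 0, 0.065], [0.5, -2.9, -2.9, 205, 0, 0, 0.065], [0.5, -2.9, -2.9, 217, 0, 0, 0.065], [0.5, -2.9, -2.9, 217, 0, 0, 0.065], [0, -2.9, -2.9, 217, 0, 0, 0.065], [0, -2.9, -2.9, 217, 0, 0, 0.065], [0, -2.9, -2.9, 217, 0, 0, 0.065], [0, -2.9, -2.9, 217, 0, 0, 0.065], [0, -2.9, -2.9, 217, 0, 0, 0.065], [0, -2.9, -2.9, 217, 0, 0, 0.065]]}}

```text
time_s: 3.45
position: [0.6146, -0.2939, 0.0764]
eef_rot: [0.049, 0.999, -0.001, 0.002]
ft_force: [-1.4, -3.0, 5.9]
grip_width: 0.0125
gripper_force: 60.9
```

>>> {"method": "servo_tool", "body": {"increments": [[0, 0, 0, 0, 0, 0, 0.13], [0, 0, 0, 0, 0, 0, 0.26], [0, 0, 0, 0, 0, 0, 0.39], [0, 0, 0, 0, 0, 0, 0.52], [0, 0, 0, 0, 0, 0, 0.65], [0, 0, 0, 0, 0, 0, 0.78], [0, 0, 0, 0, 0, 0, 0.91], [0, 0, 0, 0, 0, 0, 1.04], [0, 0, 0, 0, 0, 0, 1.17], [0, 0, 0, 0, 0, 0, 1.3], [0, 0, 0, 0, 0, 0, 1.42], [0, 0, 0, 0, 0, 0, 1.5], [0, 0, 0, 0, 0, 0, 1.54], [0, 0, 0, 0, 0, 0, 1.54], [0, 0, 0, 0, 0, 0, 1.54]]}}

```text
time_s: 4.95
position: [0.6143, -0.2943, 0.0764]
eef_rot: [0.731, 0.683, 0.0, 0.002]
ft_force: [-2.9, -4.8, 8.0]
grip_width: 0.0125
gripper_force: 60.9
```

Run:
```python
from h import *
from scipy.spatial.transform import Rotation as R
s=state();print(R.from_quat(s['eef_rot']).as_matrix().round(3),s['joints'],s['ft_force'],s['wrist_torque'])
```

```text
[[ 0.067  0.998  0.002]
 [ 0.998 -0.067 -0.003]
 [-0.002  0.003 -1.   ]] [-0.46374473  0.68751277  1.57862785 -0.00160505  0.87213086 -0.39536548] [-2.92135209 -4.77774241  7.99739767] [-0.90052652  0.49299903 -0.09299505]
```

>>> {"method": "servo_tool", "body": {"increments": [[0.5, 0, 0, 0, 0, 0, 0], [0.5, 0, 0, 0, 0, 0, 0], [0.5, 0, 0, 0, 0, 0, 0], [0.5, 0, 0, 0, 0, 0, 0], [0.5, 0, 0, -50, 0, 0, 0], [0.5, 0, 0, -100, 0, 0, 0], [0.5, 0, 0, -150, 0, 0, 0], [0.5, 0, 0, -200, 0, 0, 0], [0.5, 0, 0, -220, 0, 0, 0], [0.5, 0, 0, -220, 0, 0, 0]]}}

```text
time_s: 5.95
position: [0.6154, -0.2935, 0.2991]
eef_rot: [0.73, 0.683, 0.001, 0.004]
ft_force: [-0.1, 0.2, -0.5]
grip_width: 0.0427
gripper_force: 0.0
```

```bash
cat > kn.py <<'E'
from h import *
s=state(); p,im,d=cam('wrist'); C=cloud(p,d); z=C[...,2]
v,u=np.mgrid[:480,:640]
near=np.linalg.norm(C[...,:2]-np.array([.6133,-.2926]),axis=2)
m=(near<.05)&(z>.088)&(z<.1); k=onz(p,u[m],v[m],.094)[:,:2]*1000
print(s['position'],s['eef_rot'],'bar',m.sum(),cv2.minAreaRect(k.astype(np.float32)))
g=im.astype(int).sum(2)
m=(near>.036)&(near<.06)&(z>.0605)&(z<.07)&(g<450)
q=onz(p,u[m],v[m],.063)[:,:2]; e=q-np.array([.6133,-.2926])
print('dark raised',m.sum(),q.mean(0),np.degrees(np.arctan2(e[:,1],e[:,0])).mean(),np.linalg.norm(e,axis=1).mean())
x0,y0=proj(p,[.6133,-.2926,.09])[0].astype(int); print(x0,y0)
cv2.imwrite('pics/k.png',cv2.resize(im[max(0,y0-70):y0+70,max(0,x0-90):x0+90],None,fx=3,fy=3)[...,::-1])
E
python3 kn.py
```

```text
[ 0.61535465 -0.29345524  0.29909434] [0.73034005 0.6830727  0.00143422 0.00361155] bar 963 ((614.8081665039062, -291.410888671875), (53.83169937133789, 13.263100624084473), 86.0255355834961)
dark raised 106 [ 0.61064133 -0.33670868] -93.41155517959098 0.044243443638705346
319 207
```

View pics/k.png

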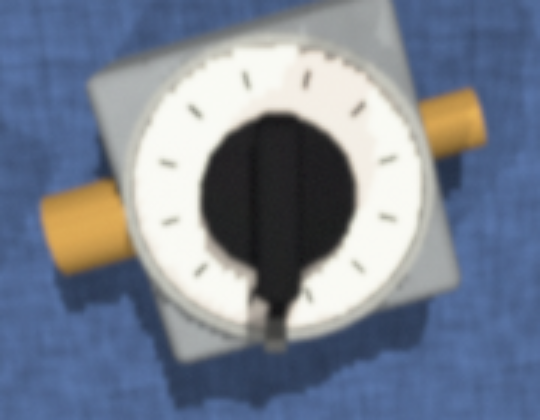

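The pointer now stands at the block: bar at -94°, mark at about -94±1.5°, and both line up at (275,335) in the crop. Next is the frame. I'll refine the station geometry and check clearances from the stored views.

Run:
```python
from h import *
import pickle
v,u=np.mgrid[:480,:640]
for n in('top','scene'):
    p,im,d=pickle.load(open('d.pkl','rb'))[n]; C=cloud(p,d); X,Y,z=C[...,0],C[...,1],C[...,2]
    ok=(d>0)&(z>.005)&(z<.3)
    V=ok&(X>.3)&(X<.62)&(Y<-.395)&(Y>-.6)&(z>.05); 
    if V.any(): print(n,'vise',C[V].min(0),C[V].max(0))
    M=ok&(X>.5)&(X<.66)&(Y<0.0)&(Y>-.085)&(z>.03)
    if M.any(): print('mandrel',M.sum(),np.percentile(C[M],[1,99],axis=0))
    J=ok&(X>.48)&(X<.62)&(Y<-.09)&(Y>-.19)&(z>.03)
    if J.any(): print('jar',np.percentile(C[J],[1,99],axis=0))
    S=ok&(abs(z-.022)<.004)&(im.min(2)>120)&(X>.36)&(X<.58)&(Y>-.02)&(Y<.22)
    L=S&(Y<.15)&(X>.5); 
    (a,b,x0,y0)=cv2.fitLine(C[L][:,:2].astype(np.float32),cv2.DIST_L2,0,.01,.01).ravel()
    print('long',L.sum(),a,b,x0,y0,'yaw',np.degrees(np.arctan2(b,a)),cv2.minAreaRect((C[L][:,:2]*1000).astype(np.float32)))
    T=S&(X<.5)&(Y>.14)
    (a,b,x0,y0)=cv2.fitLine(C[T][:,:2].astype(np.float32),cv2.DIST_L2,0,.01,.01).ravel()
    print('short',T.sum(),a,b,x0,y0,'yaw',np.degrees(np.arctan2(b,a)),cv2.minAreaRect((C[T][:,:2]*1000).astype(np.float32)))
    F=(d>0)&(abs(z-.045)<.004)&(X>.25)&(X<.55)&(Y>-.46)&(Y<-.18)&(im[...,0]>im[...,2]+30)
    print('frame',F.sum(),cv2.minAreaRect((C[F][:,:2]*1000).astype(np.float32)))
```

```text
top vise [ 0.43383339 -0.58535043  0.05010936] [ 0.56425275 -0.53891841  0.14927864]
mandrel 291 [[ 0.56891022 -0.08166069  0.03102823]
 [ 0.59790587 -0.04937953  0.15373069]]
jar [[ 0.54393217 -0.18062037  0.03190444]
 [ 0.59729524 -0.12894791  0.06908645]]
long 254 0.12532957 -0.99211514 0.54482126 0.07525363 yaw -82.80021 ((544.8330688476562, 74.00247955322266), (12.435203552246094, 151.0888214111328), 6.9846625328063965)
short 153 0.99120164 0.1323604 0.44511774 0.17609908 yaw 7.606012 ((448.53216552734375, 176.7550048828125), (103.34815216064453, 11.883946418762207), 7.309309005737305)
frame 1368 ((416.7861022949219, -310.8622131347656), (169.42111206054688, 204.19024658203125), 54.027305603027344)
scene vise [ 0.42161214 -0.59900742  0.05002278] [ 0.5658379  -0.40364401  0.15017356]
mandrel 607 [[ 0.57449611 -0.07759256  0.03088831]
 [ 0.60895757 -0.04846406  0.15248817]]
jar [[ 0.55137005 -0.18076875  0.0307972 ]
 [ 0.60148016 -0.12905462  0.06894271]]
long 278 0.12366027 -0.9923246 0.5460396 0.076580435 yaw -82.8966 ((546.3587646484375, 72.88164520263672), (17.66967010498047, 154.74642944335938), 6.626868724822998)
short 142 0.98951083 0.14445849 0.46277598 0.17904682 yaw 8.3059225 ((458.9242858886719, 179.18142700195312), (83.33836364746094, 16.022247314453125), 7.259852409362793)
frame 648 ((415.9384765625, -313.37689208984375), (172.84829711914062, 201.71385192871094), 53.52730178833008)
```

>>> {"method": "servo_tool", "body": {"increments": [[0.5, -83, -147, 60, 0, 0, 0.56], [0.5, -83, -147, 60, 0, 0, 0.56], [0.5, -83, -147, 60, 0, 0, 0.56], [0.5, -83, -147, 60, 0, 0, 0.56], [0.5, -83, -147, 60, 0, 0, 0.56], [0.5, -83, -147, 60, 0, 0, 0.56], [0.5, -83, -147, 60, 0, 0, 0.56]]}}

```text
time_s: 6.7
position: [0.462, -0.3654, 0.2338]
eef_rot: [0.89, 0.455, 0.0, -0.0]
ft_force: [0.5, 0.6, 0.7]
grip_width: 0.0427
gripper_force: 0.0
```

```bash
cat > fr.py <<'E'
from h import *
from scipy.spatial.transform import Rotation as R
s=state(); p,im,d=cam('wrist'); C=cloud(p,d); z=C[...,2]
v,u=np.mgrid[:480,:640]
F=((d>0)&(abs(z-.045)<.006)&(im[...,0].astype(int)>im[...,2]+40)).astype(np.uint8)
n,l,st,_=cv2.connectedComponentsWithStats(F); i=1+st[1:,4].argmax(); m=l==i
k=onz(p,u[m],v[m],.045)[:,:2]*1000
r=R.from_quat(s['eef_rot']).as_matrix()
print(s['position'],r.round(3).tolist(),st[i],cv2.minAreaRect(k.astype(np.float32)))
E
python3 fr.py
```

```text
[ 0.46204058 -0.3653596   0.233806  ] [[0.585, 0.811, -0.0], [0.811, -0.585, 0.001], [0.0, -0.0, -1.0]] [  111   135   229   153 12739] ((397.95135498046875, -319.96673583984375), (129.02566528320312, 179.8578643798828), 54.15979766845703)
```

>>> {"method": "servo_tool", "body": {"increments": [[0.5, -1, 4, 50, 0, 0, 0], [0.5, -1, 4, 100, 0, 0, 0], [0.5, -1, 4, 145, 0, 0, 0], [0.5, -1, 4, 175, 0, 0, 0], [0.5, -1, 4, 195, 0, 0, 0], [0.5, -1, 4, 204, 0, 0, 0], [0.5, -1, 4, 204, 0, 0, 0], [0, -1, 4, 204, 0, 0, 0], [0, -1, 4, 204, 0, 0, 0], [0, -1, 4, 204, 0, 0, 0], [0, -1, 4, 204, 0, 0, 0], [0, -1, 4, 204, 0, 0, 0], [0, -1, 4, 204, 0, 0, 0]]}}

```text
time_s: 8.05
position: [0.4649, -0.3694, 0.032]
eef_rot: [0.891, 0.455, 0.001, 0.001]
ft_force: [-0.9, 2.1, 6.7]
grip_width: 0.0132
gripper_force: 62.2
```

>>> {"method": "servo_tool", "body": {"increments": [[0, 4, -6, -2, 0, 0, 0.06], [0, 8, -12, -2, 0, 0, 0.14], [0, 12, -18, -2, 0, 0, 0.24], [0, 16, -24, -2, 0, 0, 0.34], [0, 20, -30, -2, 0, 0, 0.44], [0, 24, -36, -2, 0, 0, 0.54], [0, 28, -42, -2, 0, 0, 0.64], [0, 33, -48, -2, 0, 0, 0.72], [0, 37, -54, -2, 0, 0, 0.78], [0, 41, -61, -2, 0, 0, 0.818], [0, 55, -68, -2, 0, 0, 0.818], [0, 76, -80, -2, 0, 0, 0.818], [0, 100, -93, -2, 0, 0, 0.818], [0, 124, -106, -2, 0, 0, 0.818], [0, 148, -120, -2, 0, 0, 0.818], [0, 172, -133, -2, 0, 0, 0.818], [0, 196, -147, -2, 0, 0, 0.818], [0, 220, -161, -2, 0, 0, 0.818], [0, 238, -171, -2, 0, 0, 0.818], [0, 245, -175, -2, 0, 0, 0.818]]}}

```text
time_s: 10.05
position: [0.466, -0.066, 0.0326]
eef_rot: [0.998, 0.064, 0.0, 0.0]
ft_force: [-0.1, -2.7, -4.5]
grip_width: 0.0131
gripper_force: 60.8
```

```bash
cat > tp.py <<'E'
from h import *
from scipy.spatial.transform import Rotation as R
s=state(); print(s['position'],R.from_quat(s['eef_rot']).as_matrix().round(3).tolist(),s['ft_force'])
p,im,d=cam('top'); C=cloud(p,d); z=C[...,2]
cv2.imwrite('pics/t2.png',cv2.resize(im[190:370,230:470],None,fx=3,fy=3)[...,::-1])
v,u=np.mgrid[:480,:640]
ex=np.array([.992,.125]);ey=np.array([-.125,.992]);o=np.array([.4728,.0837])
def st(k): return np.c_[(k-o)@ex,(k-o)@ey]*1000
m=(abs(z-.045)<.006)&(im[...,0].astype(int)>im[...,2]+30)&(C[...,1]>-.25)&(C[...,1]<.2)&(C[...,0]>.3)&(C[...,0]<.56)
k=st(onz(p,u[m],v[m],.045)[:,:2]); print('frame station',m.sum(),k.min(0),k.max(0),cv2.minAreaRect(k.astype(np.float32)))
m=(abs(z-.022)<.005)&(im.min(2)>120)&(C[...,0]>.36)&(C[...,0]<.58)&(C[...,1]>-.03)&(C[...,1]<.22)
k=st(onz(p,u[m],v[m],.022)[:,:2]); L=k[(k[:,0]>58)&(k[:,1]<75)];print('long inner',len(L),np.percentile(L[:,0],[3,50,97])); 
T=k[(k[:,0]<50)&(k[:,1]>80)];print('short',len(T),np.percentile(T[:,1],[3,50,97]))
E
python3 tp.py
```

```text
[ 0.46603563 -0.06597729  0.03257898] [[0.992, 0.128, 0.0], [0.128, -0.992, -0.0], [0.0, 0.0, -1.0]] [-0.12590669 -2.70072099 -4.47900548]
frame station 919 [ -92.58818115 -227.1102588 ] [56.68942416 26.16622389] ((-23.110824584960938, -101.46968078613281), (138.63720703125, 263.4278869628906), 4.664548873901367)
long inner 298 [64.82257367 70.4390818  75.90762811]
short 175 [ 89.63594483  94.9376429  100.37219369]
```

View pics/t2.png

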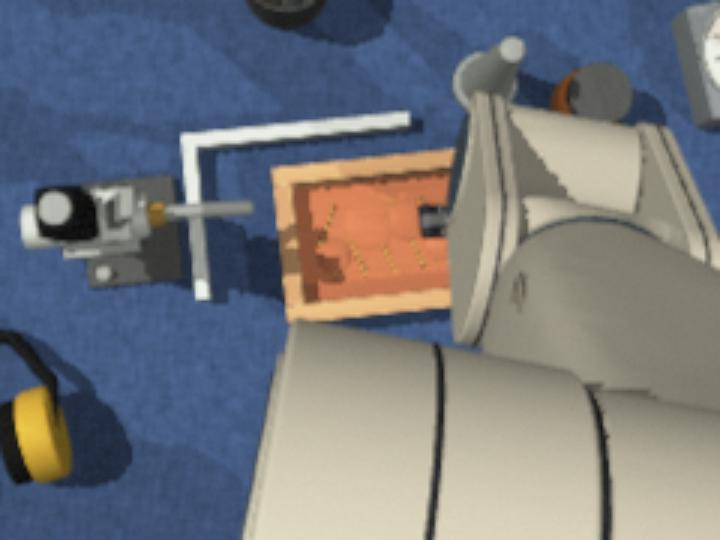

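The frame is gripped and parallel. Its front edge is at crop x≈275, short of the short stop at 200, and the stops fit my station estimate. Moving it home.

>>> {"method": "servo_tool", "body": {"increments": [[0, 3, -10, 0, 0, 0, 0], [0, 7, -25, 0, 0, 0, 0], [0, 11, -40, 0, 0, 0, 0], [0, 15, -52, 0, 0, 0, 0], [0, 18, -58, 1, 0, 0, 0], [0, 20, -61, 2, 0, 0, 0], [0, 22, -63, 2, 0, 0, 0], [0, 23, -65, 2, 0, 0, 0], [0, 24, -66, 2, 0, 0, 0], [0, 25, -67, 2, 0, 0, 0], [0, 26, -68, 2, 0, 0, 0], [0, 27, -68, 2, 0, 0, 0], [0, 28, -68, 2, 0, 0, 0], [0, 28, -68, 2, 0, 0, 0]]}}

```text
time_s: 11.5
position: [0.4812, -0.0011, 0.0319]
eef_rot: [0.998, 0.064, -0.004, 0.002]
ft_force: [-18.5, -36.5, 35.4]
grip_width: 0.0132
gripper_force: 66.2
```

```bash
python3 tp.py
```

```text
[ 0.48117414 -0.00113909  0.03189212] [[0.992, 0.128, -0.008], [0.128, -0.992, -0.005], [-0.008, 0.004, -1.0]] [-18.4972542  -36.51793188  35.39270045]
frame station 818 [ -71.37058598 -258.40273264] [59.38335943 89.1734167 ] ((-4.707878112792969, -85.1448974609375), (129.72132873535156, 347.646484375), 0.6908225417137146)
long inner 200 [65.02263511 70.36623481 75.92073802]
short 105 [ 90.72396348  95.33260942 100.39243645]
```

>>> {"method": "servo_tool", "body": {"increments": [[0, 0, 3, -2, 0, 0, 0], [0, 2, 4, -2, 0, 0, 0], [0, 3, 4, -2, 0, 0, 0], [0, 4, 4, -2, 0, 0, 0], [0, 5, 4, -2, 0, 0, 0], [0, 5, 4, -2, 0, 0, 0]]}}

```text
time_s: 12.15
position: [0.4851, -0.0012, 0.0319]
eef_rot: [0.998, 0.063, -0.006, 0.0]
ft_force: [-16.7, -11.4, 14.6]
grip_width: 0.0133
gripper_force: 63.3
```

```bash
python3 tp.py
```

```text
[ 0.48507815 -0.00123217  0.03194004] [[0.992, 0.126, -0.011], [0.126, -0.992, -0.001], [-0.011, -0.0, -1.0]] [-16.73248764 -11.38731767  14.58315896]
frame station 823 [ -65.55707864 -258.40273264] [64.20975022 88.06530396] ((-0.42368316650390625, -85.20010375976562), (129.63706970214844, 346.5987548828125), 0.12748771905899048)
long inner 150 [67.90095148 72.01907413 75.9416336 ]
short 97 [ 90.21656224  95.56583683 100.44801561]
```

The frame is home: station x -65.6..64.2, front edge 88, rotation 0.1°. Releasing and rising.

>>> {"method": "servo_tool", "body": {"increments": [[0, -2, 0, 0, 0, 0, 0], [0.45, -2, 0, 0, 0, 0, 0], [0.45, -2, 0, 0, 0, 0, 0], [0.45, -2, 0, 0, 0, 0, 0], [0.45, -2, 0, 0, 0, 0, 0], [0.45, -2, 0, -20, 0, 0, 0], [0.45, -2, 0, -60, 0, 0, 0], [0.45, -2, 0, -110, 0, 0, 0], [0.45, -2, 0, -160, 0, 0, 0], [0.45, -2, 0, -210, 0, 0, 0], [0.45, -2, 0, -260, 0, 0, 0], [1, -2, 0, -310, 0, 0, 0], [1, -2, 0, -340, 0, 0, 0], [1, -2, 0, -340, 0, 0, 0]]}}

```text
time_s: 13.6
position: [0.4911, -0.0003, 0.3776]
eef_rot: [0.998, 0.063, 0.005, 0.0]
ft_force: [0.3, 0.3, -0.2]
grip_width: 0.0799
gripper_force: 0.0
```

```bash
python3 tp.py
python3 - <<'E'
from h import *
from scipy.spatial.transform import Rotation as R
s=state(); p,im,d=cam('wrist'); T=np.array(p['pose'])
r=R.from_quat(s['eef_rot']).as_matrix(); print('cam in tool',(r.T@(T[:3,3]-s['position'])).round(3),(r.T@T[:3,2]).round(2),s['joints'])
C=cloud(p,d);z=C[...,2]; v,u=np.mgrid[:480,:640]
ex=np.array([.992,.125]);ey=np.array([-.125,.992]);o=np.array([.4728,.0837])
X=(C[...,:2]-o)@ex*1000;Y=(C[...,:2]-o)@ey*1000
m=(abs(X)<90)&(abs(z-.045)<.006)&(Y<95)&(Y>-100)&(d>0)
print('frame',m.sum(),np.percentile(X[m],[.5,99.5]),np.percentile(Y[m],[.5,99.5]),cv2.minAreaRect(np.c_[X[m],Y[m]].astype(np.float32)))
m=(abs(X)<70)&(z>.238)&(z<.26)&(Y>100); print('griptop',m.sum(), np.percentile(np.c_[X[m],Y[m]],[1,99],axis=0) if m.any() else '')
cv2.imwrite('pics/w2.png',im[...,::-1])
E
```

```text
[ 4.91080967e-01 -3.20938201e-04  3.77604674e-01] [[0.992, 0.126, 0.01], [0.126, -0.992, -0.0], [0.01, 0.001, -1.0]] [ 0.28647901  0.28084574 -0.23989206]
frame station 877 [ -65.63043405 -245.49830707] [64.22697409 88.06530396] ((-0.7739486694335938, -78.69485473632812), (333.5486145019531, 129.8628387451172), 89.96099090576172)
long inner 145 [67.91579873 72.05820456 75.94372196]
short 126 [ 90.77352163  95.0184335  100.24649179]
cam in tool [ 0.078 -0.001 -0.143] [-0.3  -0.    0.95] [-2.49709360e-02  6.91151240e-02  1.75925182e+00  1.07626819e-04
  1.30789340e+00  1.41979186e+00]
frame 6256 [-62.32803485  66.12685862] [-91.83251576  87.24650334] ((1.6710281372070312, -1.77459716796875), (129.03245544433594, 180.533447265625), 0.03488447517156601)
griptop 2 [[ -3.56266702 128.51431192]
 [  5.13281059 128.92534203]]
```

View pics/w2.png

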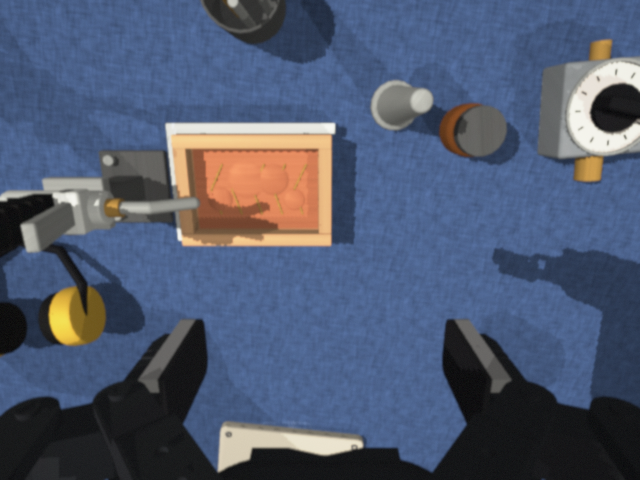

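The wrist view shows the frame sitting in the stop corner, with its top-left at (175,135), parallel to both stops. The gun and trigger are at left (30–100, 205). Now moving above the gun.

>>> {"method": "servo_tool", "body": {"increments": [[1, -7, -244, 0, 0, 0, 0], [1, -7, -244, 0, 0, 0, 0], [1, -7, -244, 0, 0, 0, 0], [1, -7, -244, 0, 0, 0, 0], [1, -7, -244, 0, 0, 0, 0], [1, -7, -244, 30, 0, 0, 0], [1, -7, -244, 30, 0, 0, 0], [1, -7, -244, 30, 0, 0, 0]]}}

```text
time_s: 14.5
position: [0.4503, 0.2402, 0.3408]
eef_rot: [0.998, 0.063, -0.002, 0.001]
ft_force: [0.3, -0.5, 0.1]
grip_width: 0.0857
gripper_force: 0.0
```

Run:
```python
from h import *
from scipy.spatial.transform import Rotation as R
s=state(); p,im,d=cam('wrist')
print(s['position'],R.from_quat(s['eef_rot']).as_matrix().round(3).tolist(),s['grip_width'])
C=cloud(p,d);z=C[...,2]; v,u=np.mgrid[:480,:640]
ex=np.array([.992,.125]);ey=np.array([-.125,.992]);o=np.array([.4728,.0837])
X=(C[...,:2]-o)@ex*1000;Y=(C[...,:2]-o)@ey*1000
P=s['position'];print('tcp station',(P[:2]-o)@ex*1000,(P[:2]-o)@ey*1000)
for lo,hi in((.24,.255),(.225,.24),(.2,.225)):
    m=(abs(X)<40)&(z>lo)&(z<hi)&(Y>105)&(Y<215)&(d>0)
    print(lo,m.sum(), np.percentile(np.c_[X[m],Y[m],z[m]*1000],[1,50,99],axis=0).round(1).tolist() if m.any() else '')
m=(abs(X)<40)&(z>.15)&(z<.26)&(Y>105)&(Y<155)&(d>0)
print('trigger',m.sum(), np.percentile(np.c_[X[m],Y[m],z[m]*1000],[1,50,99],axis=0).round(1).tolist() if m.any() else '')
cv2.imwrite('pics/w3.png',im[...,::-1])
```

```text
[0.45026068 0.24015108 0.34079828] [[0.992, 0.126, -0.004], [0.126, -0.992, -0.002], [-0.004, 0.002, -1.0]] 0.08572606712140947
tcp station -2.802621289875403 158.01688760379093
0.24 1219 [[-10.0, 164.8, 240.0], [2.4, 175.5, 245.3], [13.3, 186.8, 246.9]]
0.225 1930 [[-13.3, 123.3, 225.5], [6.9, 163.6, 235.9], [17.4, 190.5, 239.9]]
0.2 764 [[-8.7, 128.6, 200.2], [11.7, 139.6, 212.5], [17.5, 190.1, 224.9]]
trigger 2280 [[-17.2, 123.3, 153.4], [5.3, 138.5, 201.3], [20.9, 154.4, 236.9]]
```

View pics/w3.png

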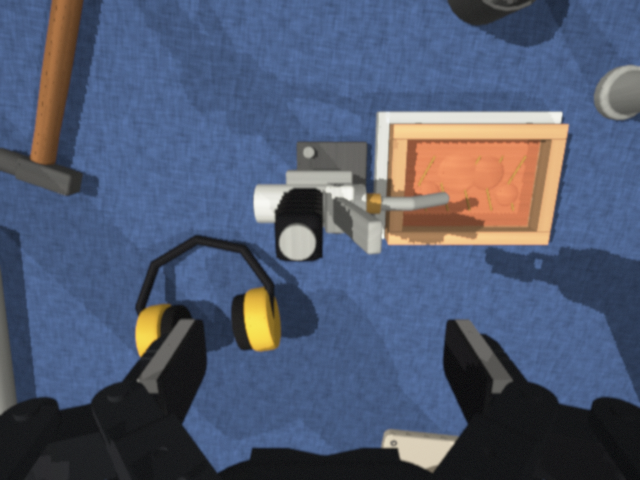

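The gun matches the estimate: grip top at about (1.8,175.7) in the station frame, trigger front at y=123. Lowering with the fingers astride the grip and trigger.

>>> {"method": "servo_tool", "body": {"increments": [[1, 4, 1, 40, 0, 0, 0], [1, 4, 1, 75, 0, 0, 0], [1, 4, 1, 95, 0, 0, 0], [1, 4, 1, 110, 0, 0, 0], [1, 4, 1, 125, 0, 0, 0], [1, 4, 1, 136, 0, 0, 0], [1, 4, 1, 141, 0, 0, 0], [1, 4, 1, 141, 0, 0, 0]]}}

```text
time_s: 15.35
position: [0.4554, 0.2398, 0.2013]
eef_rot: [0.998, 0.062, -0.0, 0.0]
ft_force: [-0.9, -0.2, -0.7]
grip_width: 0.0858
gripper_force: 0.0
```

>>> {"method": "servo_tool", "body": {"increments": [[0.85, 0, -3, 0, 0, 0, 0], [0.75, 0, -6, 0, 0, 0, 0], [0.65, 0, -9, 0, 0, 0, 0], [0.55, 0, -12, 0, 0, 0, 0], [0.45, 0, -13, 0, 0, 0, 0], [0.3, 0, -13, 0, 0, 0, 0], [0.3, 0, -13, 0, 0, 0, 0], [0.3, 0, -13, 0, 0, 0, 0], [0.3, 0, -13, 0, 0, 0, 0], [0.3, 0, -13, 0, 0, 0, 0], [0.3, 0, -13, 0, 0, 0, 0], [0.3, 0, -13, 0, 0, 0, 0]]}}

```text
time_s: 16.55
position: [0.4546, 0.2511, 0.2033]
eef_rot: [0.998, 0.064, 0.001, 0.002]
ft_force: [0.0, -11.9, 13.4]
grip_width: 0.0415
gripper_force: 62.0
```

The opening stopped at 41.5 mm with 62 N, so the trigger is hard home. Holding a little longer, then releasing and rising.

>>> {"method": "servo_tool", "body": {"increments": [[0.3, 0, 0, 0, 0, 0, 0], [0.3, 0, 0, 0, 0, 0, 0], [0.3, 0, 0, 0, 0, 0, 0], [0.3, 0, 0, 0, 0, 0, 0], [0.6, 0, 0, 0, 0, 0, 0], [0.8, 0, 6, 0, 0, 0, 0], [1, 0, 13, 0, 0, 0, 0], [1, 0, 13, 0, 0, 0, 0], [1, 0, 13, 0, 0, 0, 0], [1, 0, 13, 0, 0, 0, 0], [1, 0, 13, -15, 0, 0, 0], [1, 0, 13, -50, 0, 0, 0], [1, 0, 13, -100, 0, 0, 0], [1, 0, 13, -140, 0, 0, 0], [1, 0, 13, -140, 0, 0, 0]]}}

```text
time_s: 18.05
position: [0.458, 0.2421, 0.3477]
eef_rot: [0.998, 0.063, 0.005, -0.002]
ft_force: [-0.3, -0.3, 0.7]
grip_width: 0.0856
gripper_force: 0.0
```

```bash
python3 tp.py
python3 - <<'E'
from h import *
s=state(); p,im,d=cam('wrist')
C=cloud(p,d);z=C[...,2]
ex=np.array([.992,.125]);ey=np.array([-.125,.992]);o=np.array([.4728,.0837])
X=(C[...,:2]-o)@ex*1000;Y=(C[...,:2]-o)@ey*1000
print(s['position'],s['ft_force'],s['grip_width'])
m=(abs(X)<40)&(z>.15)&(z<.26)&(Y>105)&(Y<155)&(d>0)
print('trigger',m.sum(), np.percentile(np.c_[X[m],Y[m],z[m]*1000],[1,50,99],axis=0).round(1).tolist())
m=(abs(X)<90)&(abs(z-.045)<.006)&(Y<95)&(Y>-100)&(d>0)
print('frame',cv2.minAreaRect(np.c_[X[m],Y[m]].astype(np.float32)))
E
```

```text
[0.45795786 0.24212568 0.34765407] [[0.992, 0.126, 0.01], [0.126, -0.992, 0.005], [0.011, -0.004, -1.0]] [-0.34633838 -0.34655548  0.72049885]
frame station 1334 [ -65.63043405 -258.40273264] [64.22697409 88.06530396] ((-0.7783279418945312, -85.14666748046875), (346.4521484375, 129.8628387451172), 89.96099090576172)
long inner 213 [67.99005262 72.01123972 75.94316506]
short 137 [ 90.79629947  94.91383241 100.17045773]
[0.45663568 0.24142024 0.34457457] [1.09275888 0.31325835 0.02724926] 0.0857413186944999
trigger 2210 [[-17.1, 123.3, 154.4], [5.4, 138.5, 200.9], [20.8, 154.7, 237.0]]
frame ((1.0175437927246094, -2.2108840942382812), (130.07858276367188, 180.784423828125), 0.016589349135756493)
```

The trigger is back at rest (front at 123.3, as before), the frame is unmoved and the robot is clear.

```bash
python3 -c "
from rig import close_job
print(close_job())"
```

```text
the job is handed in; nothing more can be done
None
```

The job is handed in at about 18 s: by my camera checks the knob is at the mark and the frame lies within about 2 mm of both stops; the grip reading showed the trigger fully home for over a second, it sprang back, and the arm is clear (no verdict was returned).

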